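Hold the double-ended plug gauge over the light pad

TASK

The door of the instrument cabinet stands open across the space over the light pad: first push it shut until it seats on its catch. Then draw the double-ended plug gauge (the longest piece in the sloping stand, with a thick dark handle and a bare steel plug on its upper end) out of its socket, turn it level and hold it still over the middle of the light pad, well over 100 mm above it and clear of the cabinet. Finish while still holding it there in the gripper; leave the other pieces in the stand, the ring and the calliper where they are.

Things in the scene. Friction and masses are not known exactly. Their poses are not given: they have to be found in the camera images.
- door (a joint): Door angle, rad: 0 shut, 1.5 wide open; starts 0.5 to 1.1 and stays where left. A sprung catch resists from 0.11 rad (under 15 N at door_push), is passed near 0.06, then draws the door home. White panel 220 mm wide, 12 thick, 35 to 175 mm above the table; a dark pull strip stands 13 mm off the face within 20 mm of the free edge.
- door_hinge (a point): On the upright hinge line of the door, in the plane of its outer face, 130 mm above the table. Its frame turns with the door: z up, -x out of the outer face, -y from the hinge along the door towards its free edge (220 mm away).
- door_push (a point): Point on the door's outer face, 165 mm from the hinge line, 130 mm above the table and 45 mm below the door's top edge: a good place to push. Its frame turns with the door: -x points straight out of the outer face (push along +x), z up.
- cabinet: Fixed white instrument cabinet, 140 mm deep (x), 220 mm wide (y), top 175 mm above the table. Origin on the table under its centre; the door covers its front, 71 mm from the origin towards -x, and is hinged on its +y side.
- pad_top (a point): Centre of the top of the light pad, a fixed flat black pad with a white lit face, 140 x 140 x 15 mm, lying in front of the cabinet under the swing of the door; z up.
- stand: Fixed wooden stand: a tilted block (50 x 210 x 50 mm) with three sockets in a row along y, 70 mm apart, on a base 120 x 220 mm. Origin on the table under the middle mouth; mouths 85 mm above the table. The smooth bores (16.5 mm wide, 34 mm deep) lean 40 degrees from upright (the pieces sag about 7 degrees more): what stands in them points up and towards the stand's +x.
- gauge_mid (a point): Middle of the handle, by the centre of mass, of the loose double-ended plug gauge, about 0.25 kg, in any one of the three sockets. z: long axis, to the upper plug. 137 mm long: dark handle 22 mm across, 75 long (37.5 either way); lower steel plug tapering from 14 to 13 across, 32 long, in the socket, shoulder on the mouth; upper steel plug 16 across, 30 long.
- gauge: The same plug gauge; origin on its axis at the handle's lower shoulder (at the socket's mouth at first), z along it to the upper plug.
- short_gauge: Bystander in another socket: plug gauge with the same dark handle, 66 mm long with a domed top, no upper plug. Origin on its axis at the socket's mouth.
- pin: Bystander in another socket: slim all-steel pin, 14 mm across, standing 96 mm out of the mouth with a flat button head 26 mm across. Origin on its axis at the socket's mouth.
- ring_gauge: Bystander: loose dark steel ring, 52 mm across, 16 mm high, lying between stand and pad. Origin under its centre.
- calliper: Bystander: loose steel calliper, 230 mm long, lying flat beyond the stand. Origin under its middle.
Not all that is in view belongs to the job. What is shaped like the gauge but blue or purple is not meant.

How it is judged:
On the way, in this order (a step that is already met when the one before it is completed fails the run):
1. the cabinet door is shut and seated on its catch (value of joint door below 0.025 rad), for 0.2 s.
2. the plug gauge is drawn clear of the stand (z of gauge_mid in the frame of stand above 0.16 m and contact force between gauge and stand below 0.1 N and contact force between gauge and the fingers above 1 N), for 0.1 s.
At the end, for the whole second after the job is handed in: The door is within 0.025 rad of shut; the plug gauge is gripped by the fingers, its long axis level to 0.2 rad (11 degrees), the middle of its handle over the 140 mm light pad and at least 95 mm above its face, at rest; neither gauge nor robot touches the cabinet, nor the gauge the stand (value of joint door below 0.025 rad and angle between gauge_mid's own z axis and vertical between 1.37 and 1.77 rad and x of gauge_mid in the frame of pad_top between -0.07 and 0.07 m and y of gauge_mid in the frame of pad_top between -0.07 and 0.07 m and z of gauge_mid in the frame of pad_top above 0.095 m and contact force between gauge and the fingers above 1 N and contact force between gauge and cabinet below 0.1 N and contact force between gauge and stand below 0.1 N and contact force between each of the arm, the fingers and cabinet below 0.5 N and linear speed of gauge below 0.03 m/s and angular speed of gauge below 0.3 rad/s); the arm keeps its last pose, push and grip.
It fails at once if another piece in the stand was moved by more than 40 mm (distance of any of short_gauge, pin from where it was at the start of the episode above 0.04 m).
It fails at once if the ring or the calliper was moved by more than 40 mm (distance of any of ring_gauge, calliper from where it was at the start of the episode above 0.04 m).
It also fails if it takes over 61 s, if anything falls off the work surface, if the arm or the gripper's body presses on something with over 40 N, if the wrist force passes 120 N, or if a joint passes its speed limit or range.

ROBOT

A 6-joint arm with a two-finger parallel gripper is mounted at the origin on the work surface. World frame = base frame: x ahead of the robot, y to its left, z up, the work surface at z = 0. Lengths are in m, angles in rad, forces in N, time in s.
With the tool pointing down it reaches from about 0.35 to 0.85 m from the base axis. Payload 8.1 kg.
Tool frame: the origin (TCP) lies midway between the tips of the shut fingers; the grasp point (between the pads) lies 19 mm behind it; z points along the fingers, y is the direction in which the jaws open and shut (so a half turn about z gives the same grasp; the last joint's range is limited). The gripper opens to 93 mm and grips with 3 to 60 N. Pads are 15 mm wide; open, the fingers measure 128 mm over their backs; the gripper's body (75 mm by 188 mm) begins 65 mm behind the grasp point.
Start: joints at [-1.318, 0.13, 1.488, -0, 1.523, -0.085], TCP at [0.199, -0.566, 0.219] pointing down, gripper open.
Joint ranges: [-2.96, 2.96], [-0.89, 2.26], [0.02, 2.5], [-1.34, 4.48], [0, 2.73], [-2.66, 2.66]. Speed limits (rad/s): [2.39, 2.39, 2.79, 3.14, 3.14, 3.14].

INTERFACE

Orientations are given as a rotation vector (axis times angle).
In Python, from plant import robot gives the robot as it stands. The module is installed in compiled form; this text tells all that it offers.
- The arm moves only by the shell command python3 -m pendant 'ROWS' [FORCE]. ROWS is JSON, a list of rows, each an object with "translation": the shift along the tool's x, y, z in mm, a list of three; "twist": the turn, a rotation vector about the tool's x, y, z in rad, a list of three; "grip": the opening, from -1 (shut) to 1 (fully open). A call has exactly 10 rows; each row shifts and turns the pose as measured when the row begins, along the tool's axes as they then stand; what a row does not reach is not made up. A row lasts 1/10 s, in which the tool goes at most 50 mm and 8.59 degrees, less where a joint would pass 70% of its speed; a pose out of reach is approached as far as the arm can. A call is refused whole if a number of a shift passes 50 or a number of a turn 0.15, either way. A call with a gripper value outside its range is refused whole. The fingers move at their own pace and stop on an object; FORCE is the grip in N (left out, the last holds). Time passes only in rows, so rows that do not move let the fingers close, or fill a call up. It gives the time, the measured TCP pose, the force and the opening at its end, in the units of the state.
- robot.read_state(): the state, without advancing time (a new reading comes with each control period).
- robot.read_camera(name): name is "side" or "top"; returns (picture, depth): 480x640x3 uint8, red, green, blue; 480x640 float32, m along the optical axis (not along the pixel's ray), 0 where there is no reading.
- robot.camera_info(name): a dict with "vertical_fov" (degrees; the focal length in pixels is half the picture's height over the tangent of half this angle, whatever the lens; pixels are square), "cx", "cy" (the principal point, pixels), "cam_to_world" (4x4, takes a point from camera to world coordinates). Camera axes: x right, y up, looking along -z (the intrinsics and any distortion apply to the point x, -y, -z); pixel columns grow to the right and rows downward; lengths in m; the calibration is good to about 2 mm. A picture is of the moment at which its call begins. camera_info takes no time and is no camera call.
- robot.close_job(): hands the job in, once; it reports no verdict.
The state is a dict: "t": time; "q": joint angles; "dq": joint speeds; "joint_torque": joint torques, N m; "tool_pos": TCP position; "orientation": TCP orientation; "force": force on the tool from outside, world axes, zero at the start; "wrist_torque": the same for the moment, N m; "opening": finger opening in m.
Only numpy, scipy, OpenCV 4.12 (cv2) and the standard library are available. Lean on these libraries where they do the work, as an engineer would, in place of code of your own. Each camera call takes 0.05 s, during which the arm holds its last target. There are 200 camera calls.

## Working session

There is one attempt and no reset: what is moved stays moved. The work goes in short steps, Python scripts to look and compute and a shell command to move; the robot and the scene stay as the last step left them, time stands still between calls to the robot, and variables do not carry over. Pictures are saved under pics/ and viewed, about 8 in all and at most 12, crops included, and the job is handed in when it is done.

```bash
mkdir -p pics; cat > h.py <<'E'
import numpy as np, cv2
from plant import robot
from scipy.spatial.transform import Rotation as R
def cam(n):
    im,d=robot.read_camera(n); return im,d
def cloud(n,d):
    i=robot.camera_info(n); f=240/np.tan(np.radians(i["vertical_fov"])/2)
    v,u=np.mgrid[0:480,0:640]
    P=np.stack([(u-i["cx"])/f*d,-(v-i["cy"])/f*d,-d,np.ones_like(d)],-1)
    W=P@np.array(i["cam_to_world"]).T; W=W[...,:3]; W[d==0]=np.nan; return W
E
python3 - <<'E'
from h import *
for n in("side","top"):
    im,d=cam(n); cv2.imwrite(f"pics/{n}0.png",im[...,::-1]); np.savez(f"{n}0.npz",im=im,d=d)
    i=robot.camera_info(n); print(i)
s=robot.read_state(); print(s)
E
```

```text
{'vertical_fov': 57.6493366703128, 'cx': 317.33046069937194, 'cy': 234.42145601389578, 'cam_to_world': array([[-0.81160933,  0.36367496, -0.45719889,  0.19933893],
       [-0.58385713, -0.478113  ,  0.65613932,  0.50169775],
       [ 0.02002871,  0.79946762,  0.60037519,  0.5665537 ],
       [ 0.        ,  0.        ,  0.        ,  1.        ]])}
{'vertical_fov': 46.212958748447285, 'cx': 320.89319550345573, 'cy': 229.07653174333672, 'cam_to_world': array([[ 0.01354085,  0.98661406, -0.16250952,  0.36210511],
       [-0.99930454,  0.01899988,  0.03208495,  0.00414273],
       [ 0.03474312,  0.16196205,  0.98618518,  1.21089045],
       [ 0.        ,  0.        ,  0.        ,  1.        ]])}
{'t': 0.1, 'q': array([-1.31841826e+00,  1.31108904e-01,  1.48914874e+00,  9.07764067e-06,
        1.52302016e+00, -8.53747625e-02]), 'dq': array([ 5.69214847e-05, -3.29997074e-03, -2.67664014e-03, -1.01628799e-03,
       -5.78794469e-04, -5.49922364e-04]), 'joint_torque': array([ 9.71280097e-04, -5.61340928e+01, -4.93096483e+01,  7.69549864e-02,
        2.91823118e-02, -2.83700359e-05]), 'tool_pos': array([ 0.19873043, -0.56558795,  0.21769035]), 'orientation': array([-3.09524507e+00, -5.27739670e-01,  2.06471432e-04]), 'force': array([-0.69530461, -0.16543235,  0.26607929]), 'wrist_torque': array([-0.01676533, -0.01922011,  0.03000653]), 'opening': 0.09317870040049873}
```

View pics/side0.png

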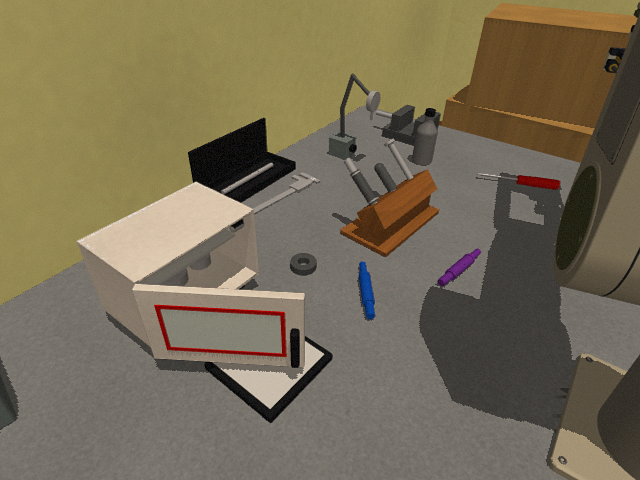

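View pics/top0.png

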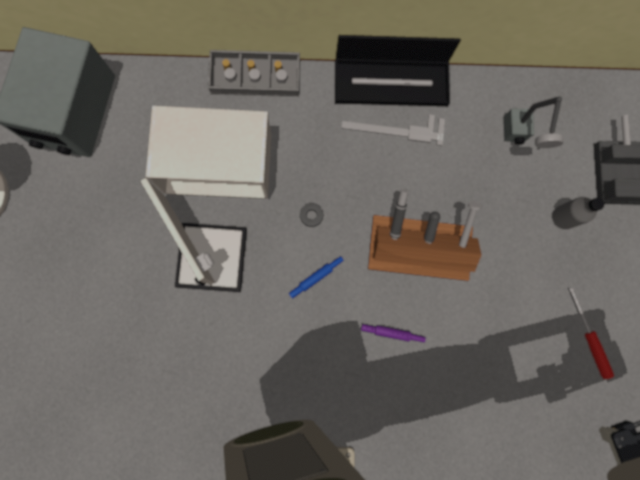

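Side view: gauge in the stand at (360,182) with a bare steel plug at (350,163). Short gauge at (385,178), pin at (400,160). The blue (367,290) and purple (460,267) lookalikes lie on the table. Top view: gauge at (399,215), short gauge (432,227), pin (468,228), door from (148,182) to (203,278), pad centre about (211,257). The target is the left one in both views, since it is the longest and has a dark handle and a steel upper plug. I'll measure and enlarge.

```bash
python3 - <<'E'
from h import *
D={n:np.load(n+"0.npz") for n in("side","top")}
C={n:cloud(n,D[n]["d"]) for n in D}
im=D["side"]["im"]; W=C["side"]; T=C["top"]; it=D["top"]["im"]
a=cv2.resize(im[120:260,320:460],(560,560),interpolation=cv2.INTER_CUBIC)
b=cv2.resize(it[180:280,360:500],(0,0),fx=1.6,fy=1.6)
cv2.imwrite("pics/crop.png",a[...,::-1])
# cabinet top
m=(T[...,2]>.16)&(T[...,2]<.19); m[:, :140]=0; m[:100]=0; m[205:]=0; m[:,275:]=0
P=T[m]; h=cv2.minAreaRect(P[:,:2].astype(np.float32)); print("cab",h,np.median(P[:,2]))
# pad, black frame near table
for nm,(r0,r1,c0,c1),z0,z1 in(("pad",(215,300,170,255),.008,.022),("stand",(205,290,360,490),.03,.11)):
    m=(T[...,2]>z0)&(T[...,2]<z1); k=np.zeros_like(m);k[r0:r1,c0:c1]=1;m&=k
    P=T[m]; print(nm,m.sum(),cv2.minAreaRect(P[:,:2].astype(np.float32)),P[:,2].max())
# door: side view points above z .05, region
k=np.zeros_like(m);k[285:372,138:305]=1
m=k&(W[...,2]>.06)&(W[...,2]<.18); P=W[m]
vx,vy,x0,y0=cv2.fitLine(P[:,:2].astype(np.float32),cv2.DIST_HUBER,0,.01,.01).ravel()
t=(P[:,:2]-[x0,y0])@[vx,vy]; print("door dir",vx,vy,"pt",x0,y0,"ends",[(x0+vx*q,y0+vy*q) for q in np.percentile(t,[.5,99.5])],P[:,2].max(),P[:,2].min())
# gauge both views
for n,W_,(r0,r1,c0,c1) in(("side",W,(150,212,335,382)),("top",T,(185,245,385,412))):
    k=np.zeros_like(m);k[r0:r1,c0:c1]=1
    I=D[n]["im"].astype(int); sat=I.max(-1)-I.min(-1)
    m2=k&(W_[...,2]>.09)&(sat<30); P=W_[m2]
    l=cv2.fitLine(P.astype(np.float32),cv2.DIST_HUBER,0,.01,.01).ravel(); l[:3]*=np.sign(l[2])
    t=(P-l[3:])@l[:3]; print(n,m2.sum(),"dir",l[:3],"c",l[3:],"ends",[l[3:]+l[:3]*q for q in np.percentile(t,[1,99])])
E
```

```text
cab ((0.667578935623169, 0.19553212821483612), (0.23015958070755005, 0.19206172227859497), 88.60993194580078) 0.1746623987790097
pad 3386 ((0.495024710893631, 0.20030348002910614), (0.1404111534357071, 0.14048224687576294), 86.7782211303711) 0.021972956753659956
stand 3665 ((0.5181138515472412, -0.25029075145721436), (0.2111922949552536, 0.08221427351236343), 84.57488250732422) 0.10999542582505506
door dir 0.84370804 0.5368023 pt 0.53528327 0.25813192 ends [(np.float64(0.4326335967914634), np.float64(0.19282191357345277)), (np.float64(0.6320262714938158), np.float64(0.3196838609530049))] 0.17738426732659157 0.060095357312144104
side 572 dir [ 0.71613526 -0.19101387  0.67131513] c [ 0.5727292  -0.18969674  0.12642404] ends [array([ 0.53575179, -0.17983381,  0.09176093]), array([ 0.60702061, -0.19884326,  0.15856931])]
top 488 dir [ 0.7658403 -0.0794927  0.6380985] c [ 0.5735436  -0.18425067  0.12689093] ends [array([ 0.53305319, -0.18004784,  0.09315429]), array([ 0.61261316, -0.18830601,  0.1594437 ])]
```

View pics/crop.png

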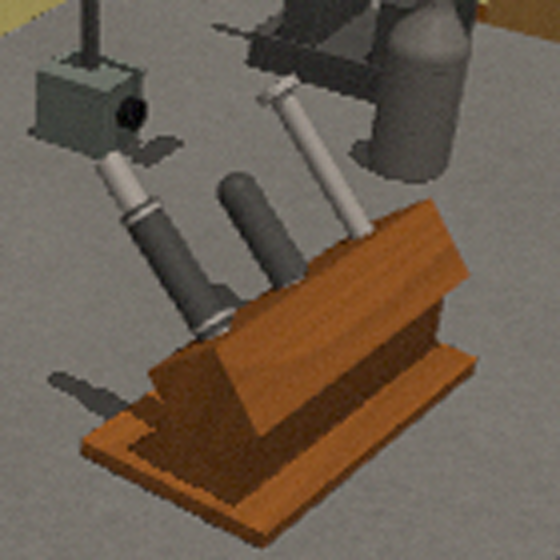

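The crop confirms the target: the leftmost piece in the stand, with a thick dark handle and a steel plug on its upper end. The middle piece is the domed short gauge and the right one is the pin with the button head. The door is at about 1.0 rad. I'll go over to its outer (+y) side.

```bash
python3 -m pendant '[{"translation":[37,-31,-10],"twist":[0,0,0],"grip":-1},{"translation":[37,-31,-10],"twist":[0,0,0],"grip":-1},{"translation":[37,-31,-10],"twist":[0,0,0],"grip":-1},{"translation":[37,-31,-10],"twist":[0,0,0],"grip":-1},{"translation":[37,-31,-10],"twist":[0,0,0],"grip":-1},{"translation":[37,-31,-10],"twist":[0,0,0],"grip":-1},{"translation":[37,-31,-10],"twist":[0,0,0],"grip":-1},{"translation":[37,-31,0],"twist":[0,0,0],"grip":-1},{"translation":[37,-31,0],"twist":[0,0,0],"grip":-1},{"translation":[37,-31,0],"twist":[0,0,0],"grip":-1}]' 20
python3 -m pendant '[{"translation":[15,-42,0],"twist":[0,0,0],"grip":-1},{"translation":[15,-42,0],"twist":[0,0,0],"grip":-1},{"translation":[15,-42,0],"twist":[0,0,0],"grip":-1},{"translation":[15,-42,0],"twist":[0,0,0],"grip":-1},{"translation":[15,-42,0],"twist":[0,0,0],"grip":-1},{"translation":[15,-42,0],"twist":[0,0,0],"grip":-1},{"translation":[15,-42,0],"twist":[0,0,0],"grip":-1},{"translation":[15,-42,0],"twist":[0,0,0],"grip":-1},{"translation":[15,-42,0],"twist":[0,0,0],"grip":-1},{"translation":[15,-42,0],"twist":[0,0,0],"grip":-1}]'
python3 -m pendant '[{"translation":[0,0,0],"twist":[0,0,-0.15],"grip":-1},{"translation":[0,0,0],"twist":[0,0,-0.15],"grip":-1},{"translation":[0,0,0],"twist":[0,0,-0.15],"grip":-1},{"translation":[0,0,0],"twist":[0,0,-0.15],"grip":-1},{"translation":[0,0,0],"twist":[0,0,-0.15],"grip":-1},{"translation":[0,0,0],"twist":[0,0,-0.15],"grip":-1},{"translation":[0,0,0],"twist":[0,0,-0.15],"grip":-1},{"translation":[0,0,0],"twist":[0,0,-0.15],"grip":-1},{"translation":[0,0,0],"twist":[0,0,-0.15],"grip":-1},{"translation":[0,0,0],"twist":[0,0,-0.15],"grip":-1}]'
cat >> h.py <<'E'
def to(p=None,Rt=None):
    s=robot.read_state(); Rm=R.from_rotvec(s["orientation"]); M=Rm.as_matrix()
    print("t",s["t"],"tcp",s["tool_pos"].round(4),"q",np.round(s["q"],2),"F",s["force"].round(1),"op",round(s["opening"],4)); print("axes x,y,z:",M.T.round(3).tolist())
    if p is not None: print("shift mm",(M.T@(np.array(p)-s["tool_pos"])*1000).round(1))
    if Rt is not None: print("twist",(Rm.inv()*Rt).as_rotvec().round(3))
E
python3 - <<'E'
from h import *
to((.455,.30,.28))
E
```

```text
t: 1.1
tool_pos: [0.4473, -0.1416, 0.2853]
orientation: [-3.089, -0.509, 0.003]
force: [0.4, -0.4, 0.7]
opening: 0.0177
t: 2.1
tool_pos: [0.451, 0.3236, 0.2867]
orientation: [-3.088, -0.511, 0.009]
force: [0.1, 0.2, 0.2]
opening: 0.0005
t: 3.1
tool_pos: [0.4459, 0.33, 0.2788]
orientation: [-1.899, -2.479, 0.012]
force: [-0.6, 0.8, -0.4]
opening: 0.0005
t 3.1 tcp [0.4459 0.33   0.2788] q [0.53 0.   1.51 0.01 1.64 0.27] F [-0.6  0.8 -0.4] op 0.0005
axes x,y,z: [[-0.26, 0.966, 0.01], [0.965, 0.26, -0.017], [-0.019, 0.006, -1.0]]
shift mm [-31.3   1.   -1.6]
```

```bash
python3 -m pendant '[{"translation":[0,0,0],"twist":[0,0,-0.15],"grip":-1},{"translation":[0,0,0],"twist":[0,0,-0.15],"grip":-1},{"translation":[0,-12,25],"twist":[0,0,0],"grip":-1},{"translation":[0,0,25],"twist":[0,0,0],"grip":-1},{"translation":[0,0,25],"twist":[0,0,0],"grip":-1},{"translation":[0,0,25],"twist":[0,0,0],"grip":-1},{"translation":[0,0,25],"twist":[0,0,0],"grip":-1},{"translation":[0,0,25],"twist":[0,0,0],"grip":-1},{"translation":[0,0,0],"twist":[0,0,0],"grip":-1},{"translation":[0,0,0],"twist":[0,0,0],"grip":-1}]'
python3 - <<'E'
from h import *
to((.535-.139+.139,.258,.125))
s=robot.read_state()["tool_pos"][:2]-[.535,.258]
print("dist to face",s@[-.537,.844],"from hinge",.115-s@[.844,.537])
im,d=cam("side"); cv2.imwrite("pics/side1.png",im[180:420,60:460,::-1])
E
```

```text
t: 4.1
tool_pos: [0.43, 0.3228, 0.121]
orientation: [-1.497, -2.736, 0.014]
force: [0.3, -0.1, 0.5]
opening: 0.0004
t 4.1 tcp [0.43   0.3228 0.121 ] q [ 0.54  0.05  1.76  0.02  1.36 -0.03] F [ 0.3 -0.1  0.5] op 0.0004
axes x,y,z: [[-0.539, 0.842, 0.015], [0.842, 0.539, -0.019], [-0.024, 0.003, -1.0]]
shift mm [-111.1   53.4   -6.7]
dist to face 0.11104637857196682 from hinge 0.16886013136743347
```

View pics/side1.png

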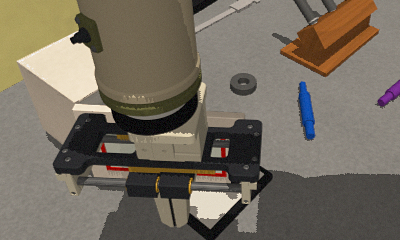

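The shut fingers stand on the outer-face side of the door, in front of the window, well inside the pull strip. Closing in, then following the arc.

```bash
python3 -m pendant '[{"translation":[-20,0,0],"twist":[0,0,0],"grip":-1},{"translation":[-20,0,0],"twist":[0,0,0],"grip":-1},{"translation":[-20,0,0],"twist":[0,0,0],"grip":-1},{"translation":[-20,0,0],"twist":[0,0,0],"grip":-1},{"translation":[-12,0,0],"twist":[0,0,0],"grip":-1},{"translation":[-12,0,0],"twist":[0,0,-0.05],"grip":-1},{"translation":[-15,0,0],"twist":[0,0,-0.09],"grip":-1},{"translation":[-15,0,0],"twist":[0,0,-0.09],"grip":-1},{"translation":[-15,0,0],"twist":[0,0,-0.09],"grip":-1},{"translation":[-15,0,0],"twist":[0,0,-0.09],"grip":-1}]'
python3 - <<'E'
from h import *
to()
im,d=cam("top"); cv2.imwrite("pics/top1.png",cv2.resize(im[80:320,100:420,::-1],None,fx=2,fy=2))
p=robot.read_state()["tool_pos"]
# door top edge points in top view
T=cloud("top",d); m=(T[...,2]>.16)&(T[...,2]<.185)&(T[...,0]<.60)&(T[...,0]>.38)&(T[...,1]>.08)&(T[...,1]<.36)
P=T[m]; print(m.sum()); l=cv2.fitLine(P[:,:2].astype(np.float32),cv2.DIST_HUBER,0,.01,.01).ravel(); print("door",l, "ang",np.arctan2(abs(l[0]),abs(l[1])))
E
```

```text
t: 5.15
tool_pos: [0.5362, 0.1927, 0.1343]
orientation: [-0.886, -3.003, -0.014]
force: [-1.5, 0.7, -0.9]
opening: 0.0001
t 5.15 tcp [0.5362 0.1927 0.1343] q [ 0.25  0.11  1.67  0.01  1.37 -0.75] F [-1.5  0.7 -0.9] op 0.0001
axes x,y,z: [[-0.84, 0.543, 0.013], [0.543, 0.84, 0.006], [-0.008, 0.012, -1.0]]
30
door [0.5033629  0.8640751  0.5266494  0.14421561] ang 0.52748626
```

View pics/top1.png

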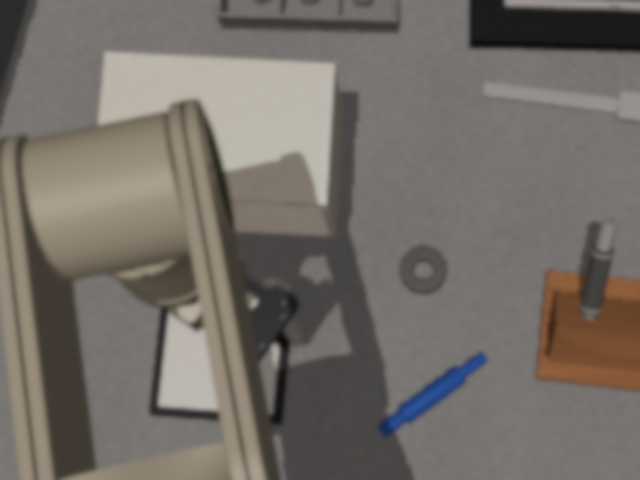

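```bash
python3 -m pendant '[{"translation":[-15,0,0],"twist":[0,0,-0.09],"grip":-1},{"translation":[-15,0,1],"twist":[0,0,-0.09],"grip":-1},{"translation":[-15,0,1],"twist":[0,0,-0.09],"grip":-1},{"translation":[-15,0,1],"twist":[0,0,-0.09],"grip":-1},{"translation":[-13,0,1],"twist":[0,0,-0.08],"grip":-1},{"translation":[-10,0,0],"twist":[0,0,-0.05],"grip":-1},{"translation":[-8,0,0],"twist":[0,0,-0.02],"grip":-1},{"translation":[-6,0,0],"twist":[0,0,0],"grip":-1},{"translation":[-6,0,0],"twist":[0,0,0],"grip":-1},{"translation":[-6,0,0],"twist":[0,0,0],"grip":-1}]'
python3 - <<'E'
from h import *
to()
E
```

```text
t: 6.2
tool_pos: [0.5962, 0.165, 0.1358]
orientation: [-0.07, -3.034, -0.004]
force: [-35.0, -6.9, 18.3]
opening: 0.0005
t 6.2 tcp [0.5962 0.165  0.1358] q [ 0.17  0.33  1.41  0.02  1.5  -1.35] F [-35.   -6.9  18.3] op 0.0005
axes x,y,z: [[-0.993, 0.046, 0.107], [0.046, 0.999, -0.0], [-0.107, 0.005, -0.994]]
```

Contact at 35 N, so it is seated or at the catch. I'll back off and check.

```bash
python3 -m pendant '[{"translation":[10,0,0],"twist":[0,0,0],"grip":-1},{"translation":[20,0,0],"twist":[0,0,0],"grip":-1},{"translation":[25,0,-10],"twist":[0,0,0],"grip":-1},{"translation":[30,0,-20],"twist":[0,0,0],"grip":-1},{"translation":[0,0,-40],"twist":[0,0,0],"grip":-1},{"translation":[0,0,-40],"twist":[0,0,0],"grip":-1},{"translation":[0,-30,-20],"twist":[0,0,0],"grip":-1},{"translation":[0,-45,0],"twist":[0,0,0],"grip":-1},{"translation":[0,-45,0],"twist":[0,0,0],"grip":-1},{"translation":[0,-45,0],"twist":[0,0,0],"grip":-1}]'
python3 - <<'E'
from h import *
to()
im,d=cam("side"); cv2.imwrite("pics/side2.png",im[...,::-1])
W=cloud("side",d); np.savez("side2.npz",im=im,d=d)
k=np.zeros(d.shape,bool); k[180:340,60:260]=1
m=k&(W[...,2]>.04)&(W[...,2]<.168)&(W[...,0]<.625); P=W[m]
print(m.sum()); l=cv2.fitLine(P[:,:2].astype(np.float32),cv2.DIST_HUBER,0,.01,.01).ravel(); print(l,np.arctan2(l[0],l[1]))
m=k&(W[...,2]>.171)&(W[...,2]<.18);print(cv2.minAreaRect(W[m][:,:2].astype(np.float32)))
E
```

```text
t: 7.2
tool_pos: [0.5088, 0.009, 0.2863]
orientation: [-0.084, -3.035, -0.003]
force: [1.1, 0.4, 0.3]
opening: 0.0007
t 7.2 tcp [0.5088 0.009  0.2863] q [-0.08 -0.03  1.53 -0.    1.74 -1.6 ] F [1.1 0.4 0.3] op 0.0007
axes x,y,z: [[-0.993, 0.055, 0.105], [0.055, 0.998, -0.001], [-0.105, 0.005, -0.994]]
7551
[0.02903633 0.99957836 0.6082735  0.17039736] 0.029040411
((0.6864578723907471, 0.18884411454200745), (0.22112368047237396, 0.1568666696548462), 88.53282165527344)
```

View pics/side2.png

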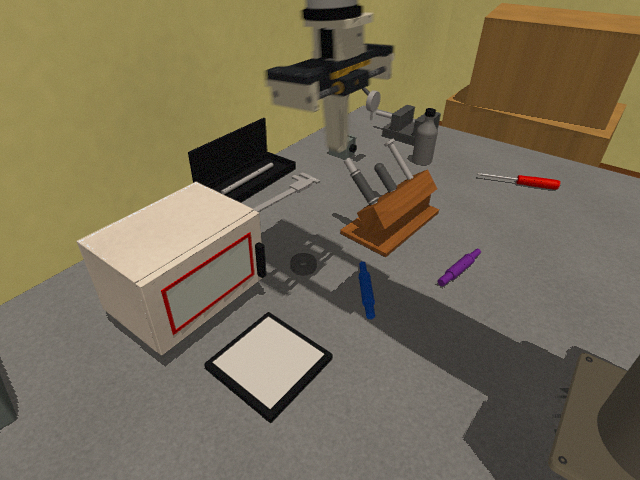

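The door is shut: the face line lies at 0.029 rad and the cabinet edge at 0.026, so they are parallel. Now I'll refine the gauge axis from the depth data, with a cylinder fit of the handle using the known radius.

```bash
cat > g.py <<'E'
from h import *
from scipy.optimize import least_squares
Q=[]
for n,(r0,r1,c0,c1) in(("side",(165,200,345,380)),("top",(200,238,388,410))):
    z=np.load(n+"0.npz"); W=cloud(n,z["d"]); I=z["im"].astype(int)
    k=np.zeros(z["d"].shape,bool);k[r0:r1,c0:c1]=1
    m=k&(I.max(-1)<90)&(np.ptp(I,axis=-1)<25)&(W[...,2]>.085); Q.append(W[m]); print(n,m.sum(),W[m].mean(0))
def res(p,P):
    a=np.array([p[2],p[3],1.]);a/=np.linalg.norm(a); v=P-[p[0],p[1],.11]
    return np.linalg.norm(np.cross(v,a),axis=1)-.011
for P in(Q[0],Q[1],np.vstack(Q)):
    s=least_squares(res,[.569,-.183,1.07,-.1],args=(P,),loss="soft_l1",f_scale=.002)
    a=np.array([*s.x[2:],1.]);a/=np.linalg.norm(a); print(s.x[:2],a,"rms",np.sqrt(np.mean(s.fun**2)), "extent",np.percentile((P-[*s.x[:2],.11])@a,[2,98]))
E
python3 g.py
```

```text
side 371 [ 0.56579617 -0.1888488   0.11737233]
top 300 [ 0.56380526 -0.18262979  0.11893467]
[ 0.56558254 -0.18733148] [ 0.70953617 -0.12282714  0.69388178] rms 0.01733204477121427 extent [-0.02758816  0.0373711 ]
[ 0.56616065 -0.18476757] [ 0.73092269 -0.07624774  0.67818751] rms 0.0015000465245392023 extent [-0.02922608  0.03727736]
[ 0.56590586 -0.18634773] [ 0.72101222 -0.10176006  0.68540957] rms 0.01331934995075723 extent [-0.0284307   0.03745996]
```

```bash
cat > tgt.py <<'E'
from h import *
a=np.array([.731,-.08,.678]);a/=np.linalg.norm(a)
y=np.cross([0,0,1],a);y/=np.linalg.norm(y); x=-a; z=np.cross(x,y)
RT=R.from_matrix(np.stack([x,y,z],1)); mid=np.array([.568,-.185,.112])
G=mid+.019*z; PRE=G-.1*z
E
python3 - <<'E'
from tgt import *
print(RT.as_matrix().T.round(3).tolist(),G,PRE); to(PRE,RT)
d=PRE-robot.read_state()["tool_pos"]; print("in target axes",(RT.as_matrix().T@d*1000).round())
E
```

```text
[[-0.731, 0.08, -0.678], [0.109, 0.994, 0.0], [0.674, -0.074, -0.735]] [ 0.58080269 -0.18640112  0.09803118] [ 0.51342009 -0.17902682  0.17155128]
t 7.25 tcp [0.5085 0.0026 0.2864] q [-0.09 -0.03  1.53 -0.01  1.74 -1.6 ] F [ 0.4 -3.9  0.5] op 0.0003
axes x,y,z: [[-0.993, 0.059, 0.105], [0.059, 0.998, -0.005], [-0.105, 0.001, -0.994]]
shift mm [ -27.7 -180.4  113.5]
twist [ 0.011 -0.85   0.05 ]
in target axes [  60. -180.  101.]
```

```bash
python3 -m pendant '[{"translation":[0,0,0],"twist":[0.002,-0.142,0.008],"grip":-0.03},{"translation":[0,0,0],"twist":[0.002,-0.142,0.008],"grip":-0.03},{"translation":[0,0,0],"twist":[0.002,-0.142,0.008],"grip":-0.03},{"translation":[0,0,0],"twist":[0.002,-0.142,0.008],"grip":-0.03},{"translation":[0,0,0],"twist":[0.002,-0.142,0.008],"grip":-0.03},{"translation":[0,0,0],"twist":[0.002,-0.142,0.008],"grip":-0.03},{"translation":[15,-45,0],"twist":[0,0,0],"grip":-0.03},{"translation":[15,-45,0],"twist":[0,0,0],"grip":-0.03},{"translation":[15,-45,0],"twist":[0,0,0],"grip":-0.03},{"translation":[15,-45,0],"twist":[0,0,0],"grip":-0.03}]'
python3 - <<'E'
from tgt import *
to(PRE,RT)
E
```

```text
t: 8.25
tool_pos: [0.4925, -0.1583, 0.2381]
orientation: [0.131, 2.406, -0.027]
force: [1.2, -0.6, -0.3]
opening: 0.0451
t 8.25 tcp [ 0.4925 -0.1583  0.2381] q [-0.7  -0.87  2.4   0.47  1.04 -2.29] F [ 1.2 -0.6 -0.3] op 0.0451
axes x,y,z: [[-0.739, 0.087, -0.669], [0.102, 0.995, 0.017], [0.666, -0.056, -0.743]]
shift mm [ 27.2 -19.6  64.6]
twist [ 0.017 -0.012 -0.006]
```

Joint 2 is close to its limit here, and the approach moves it away. Continuing carefully: forward first, then lateral.

```bash
python3 -m pendant '[{"translation":[0,0,15],"twist":[0,0,0],"grip":-0.03},{"translation":[0,0,20],"twist":[0,0,0],"grip":-0.03},{"translation":[5,-5,15],"twist":[0,0,0],"grip":-0.03},{"translation":[5,-5,15],"twist":[0,0,0],"grip":-0.03},{"translation":[8,-5,0],"twist":[0,0,0],"grip":-0.03},{"translation":[8,-5,0],"twist":[0,0,0],"grip":-0.03},{"translation":[0,0,0],"twist":[0,0,0],"grip":-0.03},{"translation":[0,0,0],"twist":[0,0,0],"grip":-0.03},{"translation":[0,0,0],"twist":[0,0,0],"grip":-0.03},{"translation":[0,0,0],"twist":[0,0,0],"grip":-0.03}]'
python3 - <<'E'
from tgt import *
to(G,RT)
E
```

```text
t: 9.25
tool_pos: [0.5112, -0.1945, 0.1782]
orientation: [0.174, 2.393, -0.036]
force: [-0.1, 0.5, -0.1]
opening: 0.045
t 9.25 tcp [ 0.5112 -0.1945  0.1782] q [-0.74 -0.69  2.42  0.55  0.86 -2.41] F [-0.1  0.5 -0.1] op 0.045
axes x,y,z: [[-0.728, 0.116, -0.676], [0.136, 0.99, 0.023], [0.672, -0.075, -0.737]]
shift mm [  4.5  15.6 105.3]
twist [-0.002 -0.002 -0.036]
```

```bash
python3 -m pendant '[{"translation":[2,7,10],"twist":[0,0,-0.018],"grip":-0.03},{"translation":[2,7,10],"twist":[0,0,-0.018],"grip":-0.03},{"translation":[0,0,10],"twist":[0,0,0],"grip":-0.03},{"translation":[0,0,10],"twist":[0,0,0],"grip":-0.03},{"translation":[0,0,0],"twist":[0,0,0],"grip":-0.03},{"translation":[0,0,0],"twist":[0,0,0],"grip":-0.03},{"translation":[0,0,0],"twist":[0,0,0],"grip":-0.03},{"translation":[0,0,0],"twist":[0,0,0],"grip":-0.03},{"translation":[0,0,0],"twist":[0,0,0],"grip":-0.03},{"translation":[0,0,0],"twist":[0,0,0],"grip":-0.03}]'
python3 - <<'E'
from tgt import *
to(G,RT)
a_,_=cam("side"); b_,_=cam("top")
o=np.hstack([cv2.resize(i,(390,390)) for i in(a_[110:270,310:470],b_[150:310,330:490])]); cv2.imwrite("pics/pre.png",o[...,::-1])
E
```

```text
t: 10.25
tool_pos: [0.5402, -0.1827, 0.1524]
orientation: [0.126, 2.388, -0.058]
force: [0.0, 0.2, 0.5]
opening: 0.0452
t 10.25 tcp [ 0.5402 -0.1827  0.1524] q [-0.65 -0.58  2.4   0.56  0.72 -2.43] F [0.  0.2 0.5] op 0.0452
axes x,y,z: [[-0.727, 0.074, -0.682], [0.107, 0.994, -0.006], [0.678, -0.077, -0.731]]
shift mm [ 7.3  1.  67.5]
twist [-0.003  0.006  0.005]
```

View pics/pre.png

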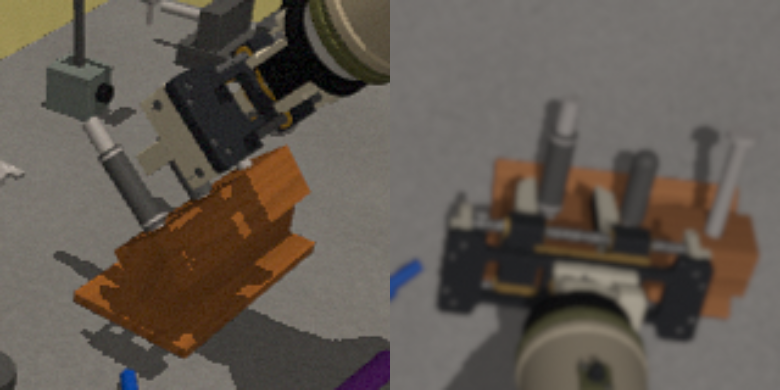

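Left half: the gripper is square to the gauge axis, above it. Right half: fingers at columns 528 and 605 straddle the gauge at 557, clear of the short gauge at 640. Advancing with a small +y correction.

```bash
python3 -m pendant '[{"translation":[3,2,10],"twist":[0,0,0],"grip":-0.03},{"translation":[3,1,10],"twist":[0,0,0],"grip":-0.03},{"translation":[2,0,10],"twist":[0,0,0],"grip":-0.03},{"translation":[2,0,10],"twist":[0,0,0],"grip":-0.03},{"translation":[2,0,10],"twist":[0,0,0],"grip":-0.03},{"translation":[1,0,8],"twist":[0,0,0],"grip":-0.03},{"translation":[0,0,5],"twist":[0,0,0],"grip":-0.03},{"translation":[0,0,0],"twist":[0,0,0],"grip":-0.03},{"translation":[0,0,0],"twist":[0,0,0],"grip":-0.03},{"translation":[0,0,0],"twist":[0,0,0],"grip":-0.03}]'
python3 - <<'E'
from tgt import *
to(G,RT)
E
```

```text
t: 11.35
tool_pos: [0.5754, -0.1849, 0.0972]
orientation: [0.126, 2.386, -0.06]
force: [-0.1, -0.5, 0.5]
opening: 0.0449
t 11.35 tcp [ 0.5754 -0.1849  0.0972] q [-0.6  -0.34  2.35  0.67  0.53 -2.55] F [-0.1 -0.5  0.5] op 0.0449
axes x,y,z: [[-0.726, 0.074, -0.684], [0.108, 0.994, -0.007], [0.679, -0.079, -0.73]]
shift mm [-4.6 -0.9  3.1]
twist [-0.005  0.008  0.005]
```

```bash
python3 -m pendant '[{"translation":[-4,0,3],"twist":[0,0,0],"grip":-0.03},{"translation":[0,0,0],"twist":[0,0,0],"grip":-1},{"translation":[0,0,0],"twist":[0,0,0],"grip":-1},{"translation":[0,0,0],"twist":[0,0,0],"grip":-1},{"translation":[0,0,0],"twist":[0,0,0],"grip":-1},{"translation":[0,0,0],"twist":[0,0,0],"grip":-1},{"translation":[0,0,0],"twist":[0,0,0],"grip":-1},{"translation":[0,0,0],"twist":[0,0,0],"grip":-1},{"translation":[0,0,0],"twist":[0,0,0],"grip":-1},{"translation":[0,0,0],"twist":[0,0,0],"grip":-1}]' 40
python3 - <<'E'
from tgt import *
to(G,RT)
E
```

```text
t: 12.35
tool_pos: [0.5813, -0.1862, 0.0997]
orientation: [0.126, 2.384, -0.062]
force: [0.7, -0.1, -0.1]
opening: 0.021
t 12.35 tcp [ 0.5813 -0.1862  0.0997] q [-0.59 -0.32  2.34  0.67  0.53 -2.54] F [ 0.7 -0.1 -0.1] op 0.021
axes x,y,z: [[-0.724, 0.073, -0.686], [0.109, 0.994, -0.009], [0.681, -0.081, -0.728]]
shift mm [ 1.4 -0.2  0.9]
twist [-0.007  0.011  0.006]
```

Gripped at 21 mm (handle about 22). Drawing it out along its own axis (tool -x).

```bash
python3 -m pendant '[{"translation":[-4,0,0],"twist":[0,0,0],"grip":-1},{"translation":[-6,0,0],"twist":[0,0,0],"grip":-1},{"translation":[-6,0,0],"twist":[0,0,0],"grip":-1},{"translation":[-6,0,0],"twist":[0,0,0],"grip":-1},{"translation":[-6,0,0],"twist":[0,0,0],"grip":-1},{"translation":[-6,0,0],"twist":[0,0,0],"grip":-1},{"translation":[-6,0,0],"twist":[0,0,0],"grip":-1},{"translation":[-6,0,0],"twist":[0,0,0],"grip":-1},{"translation":[-6,0,0],"twist":[0,0,0],"grip":-1},{"translation":[-6,0,0],"twist":[0,0,0],"grip":-1}]'
python3 - <<'E'
from tgt import *
to(G,RT)
E
```

```text
t: 13.35
tool_pos: [0.6231, -0.1885, 0.1361]
orientation: [0.126, 2.393, -0.057]
force: [0.3, -0.6, -3.5]
opening: 0.0211
t 13.35 tcp [ 0.6231 -0.1885  0.1361] q [-0.54 -0.25  2.2   0.55  0.56 -2.38] F [ 0.3 -0.6 -3.5] op 0.0211
axes x,y,z: [[-0.731, 0.075, -0.678], [0.107, 0.994, -0.005], [0.674, -0.077, -0.735]]
shift mm [56.9 -2.3 -0.7]
twist [-0.003  0.001  0.005]
```

```bash
python3 -m pendant '[{"translation":[-14,0,-15],"twist":[0,0,0],"grip":-1},{"translation":[-20,0,-22],"twist":[0,0,0],"grip":-1},{"translation":[-20,0,-22],"twist":[0,0,0],"grip":-1},{"translation":[-20,0,-22],"twist":[0,0,0],"grip":-1},{"translation":[-14,0,-15],"twist":[0,0,0],"grip":-1},{"translation":[0,0,0],"twist":[0,0.1,0],"grip":-1},{"translation":[0,0,0],"twist":[0,0.14,0],"grip":-1},{"translation":[0,0,0],"twist":[0,0.14,0],"grip":-1},{"translation":[0,0,0],"twist":[0,0.14,0],"grip":-1},{"translation":[0,0,0],"twist":[0,0.14,0],"grip":-1}]'
python3 - <<'E'
from tgt import *
print((RT.inv()*R.from_rotvec(robot.read_state()["orientation"])).as_rotvec())
x=np.array([-.994,.109,0]);y=np.array([.109,.994,0]);to((.475,.20,.24),R.from_matrix(np.stack([x,y,np.cross(x,y)],1)))
E
```

```text
t: 14.35
tool_pos: [0.6212, -0.1881, 0.2752]
orientation: [0.178, 3.07, -0.019]
force: [1.2, -0.8, -2.8]
opening: 0.0208
[0.0107434  0.67782129 0.00322807]
t 14.35 tcp [ 0.6212 -0.1881  0.2752] q [-0.38  0.18  1.33  0.01  1.56 -1.83] F [ 1.2 -0.8 -2.8] op 0.0208
axes x,y,z: [[-0.991, 0.115, -0.067], [0.116, 0.993, -0.008], [0.066, -0.016, -0.998]]
shift mm [191.9 368.9  19.3]
twist [-0.009  0.067 -0.007]
```

```bash
python3 -m pendant '[{"translation":[12,20,0],"twist":[0,0.02,0],"grip":-1},{"translation":[22,40,0],"twist":[0,0.02,0],"grip":-1},{"translation":[22,42,1],"twist":[0,0.02,0],"grip":-1},{"translation":[22,42,1],"twist":[0,0.01,0],"grip":-1},{"translation":[22,42,2],"twist":[0,0,0],"grip":-1},{"translation":[22,42,2],"twist":[0,0,0],"grip":-1},{"translation":[22,42,3],"twist":[0,0,0],"grip":-1},{"translation":[20,40,3],"twist":[0,0,0],"grip":-1},{"translation":[14,30,2],"twist":[0,0,0],"grip":-1},{"translation":[6,10,0],"twist":[0,0,0],"grip":-1}]'
python3 - <<'E'
from tgt import *
x=np.array([-.994,.109,0]);y=np.array([.109,.994,0]);to((.49,.20,.24),R.from_matrix(np.stack([x,y,np.cross(x,y)],1)))
E
```

```text
t: 15.35
tool_pos: [0.4835, 0.1929, 0.2489]
orientation: [-0.193, -3.117, 0.006]
force: [-0.2, 0.5, -3.5]
opening: 0.0208
t 15.35 tcp [0.4835 0.1929 0.2489] q [ 0.28 -0.08  1.64  0.    1.59 -1.17] F [-0.2  0.5 -3.5] op 0.0208
axes x,y,z: [[-0.992, 0.124, 0.019], [0.123, 0.992, -0.005], [-0.019, -0.003, -1.0]]
shift mm [-5.7  7.9  8.7]
twist [-0.005 -0.019 -0.015]
```

Settle, then check how level it is, where it hangs and how the rest of the scene stands.

```bash
python3 -m pendant '[{"translation":[-5,6,8],"twist":[0,-0.01,0],"grip":-1},{"translation":[0,0,0],"twist":[0,0,0],"grip":-1},{"translation":[0,0,0],"twist":[0,0,0],"grip":-1},{"translation":[0,0,0],"twist":[0,0,0],"grip":-1},{"translation":[0,0,0],"twist":[0,0,0],"grip":-1},{"translation":[0,0,0],"twist":[0,0,0],"grip":-1},{"translation":[0,0,0],"twist":[0,0,0],"grip":-1},{"translation":[0,0,0],"twist":[0,0,0],"grip":-1},{"translation":[0,0,0],"twist":[0,0,0],"grip":-1},{"translation":[0,0,0],"twist":[0,0,0],"grip":-1}]'
python3 - <<'E'
from h import *
to(); im,d=cam("side"); cv2.imwrite("pics/end.png",im[...,::-1]); W=cloud("side",d); np.savez("side3.npz",im=im,d=d)
s=robot.read_state(); p=s["tool_pos"]+[0,0,.019]
m=(np.linalg.norm(W-p,axis=-1)<.085)&(abs(W[...,2]-p[2])<.02); P=W[m]
l=cv2.fitLine(P.astype(np.float32),cv2.DIST_HUBER,0,.01,.01).ravel(); t=(P-l[3:])@l[:3]
print(m.sum(),l,[l[3:]+l[:3]*q for q in np.percentile(t,[1,99])])
k=np.zeros(d.shape,bool); k[180:340,60:260]=1
m=k&(W[...,2]>.04)&(W[...,2]<.168)&(W[...,0]<.625)&(W[...,0]>.59); l=cv2.fitLine(W[m][:,:2].astype(np.float32),cv2.DIST_HUBER,0,.01,.01).ravel(); print("door",m.sum(),l)
E
```

```text
t: 16.35
tool_pos: [0.4925, 0.1949, 0.2407]
orientation: [-0.201, -3.129, 0.009]
force: [0.2, 0.6, -3.5]
opening: 0.0211
t 16.35 tcp [0.4925 0.1949 0.2407] q [ 0.28 -0.06  1.64 -0.    1.57 -1.16] F [ 0.2  0.6 -3.5] op 0.0211
axes x,y,z: [[-0.992, 0.128, 0.005], [0.128, 0.992, -0.006], [-0.006, -0.005, -1.0]]
1740 [ 0.9976468  -0.06825613  0.00648227  0.47652918  0.20128936  0.26494643] [array([0.41942127, 0.20519652, 0.26457537]), array([0.55340616, 0.19602965, 0.26544594])]
door 7145 [0.03461297 0.9994008  0.6089426  0.19198379]
```

View pics/end.png

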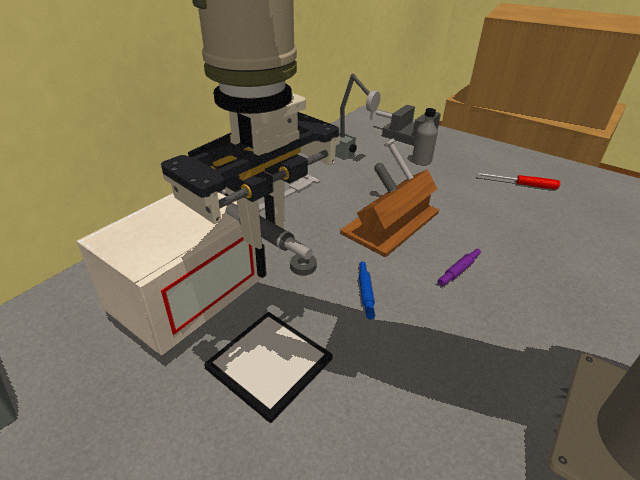

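The picture shows the gauge level in the fingers around (275,235), over the pad. The door is shut, and the short gauge, pin, ring and calliper are where they were. Handing in.

```bash
python3 -c "
from plant import robot
print(robot.close_job())"
```

```text
the job is handed in; nothing more can be done
None
```

The door is shut and the plug gauge is held level over the middle of the light pad. I handed the job in at about 16.4 s of the 61 s allowed. The hand-in gives no verdict, so these results rest on my own last checks:

- **Door:** I pushed it shut with the closed fingers; the force reached about 35 N on the last push. After backing off, the door face was within about 0.003 rad of the cabinet's edge direction. A second fit at the end, with the face partly hidden, differed by 0.009 rad. Both are under the 0.025 limit.
- **Gauge:** I drew it out along its own axis, turned it level and gripped it at 40 N with the fingers 21 mm apart. Its fitted slope is about 0.006 rad. The middle of the handle is near (0.49, 0.20, 0.26) m, roughly 245 mm above the pad and within 10 mm of its centre. It is clear of the cabinet and the stand.
- **Other pieces:** In the last picture the short gauge, pin, ring and calliper look unmoved. I judged this by eye and did not measure it.
- **Less certain:** The side camera's first fit of the gauge's direction disagreed with the top camera's by several degrees. I used the top camera's values, and the grasp held. Joint 2 came within about 0.02 rad of its lower limit while approaching the stand, but every reading was within range.

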